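Load a row of vials into the loading frame and lock it with the retaining bar

TASK

Take the white retaining bar by its upright grip and, with its dark-faced side, push the five glass vials together as one row into the loading frame until the whole row is gently but firmly pressed against the frame's back stop. Then lower the bar into the first pair of notches behind the row, so that it sits fully down and square in both walls with the vials standing in line before it, and let go. Move the vials with the bar alone, do not press the glass hard or tip any, and leave the timer, marker and beaker alone.

Things in the scene. Friction and masses are not known exactly. Their poses are not given: they have to be found in the camera images.
- frame: aluminium vial loading frame, fixed to the bench: two side walls, rear cross-member, no floor, open towards the robot (mouth). Origin: middle of the mouth at bench level; x = loading direction (inwards), y across, z up. Walls x = 0 to 150 mm, 133 mm apart inside, 9 mm thick, 24 mm high. At the mouth 24 mm high cheeks flare out to y = +-83 mm (inside) at x = -37 mm.
- notch_1 (a point): point on the frame's centre line at the notch nearest the mouth (frame x = 36 mm, z = 24 mm), frame axes. Both wall tops carry the same saw-tooth rack: tips 28 mm above the bench, seven 90-degree V notches 8 mm apart along x, bottoms 24 mm above the bench, at 0, 8, 16 .. 48 mm from this point.
- stop_zone (a point): point on the frame's centre line, frame x = 97.5 mm, z = 15 mm, frame axes: middle of the range of the back stop, an upright plate across the channel, 28 mm high, on two rods clamped by black thumbscrews. Its face stands anywhere within +-12.5 mm in x of this point; its setting is NOT reported and must be felt (or seen). It does not give: keep the whole push on the row below about 10 N.
- bar_grip (a point): loose white plastic retaining bar, 0.19 to 0.31 kg, at first standing on the bench right of the work. This point: on its upright grip (15 mm in x, 24 mm in y, top 28 mm above this point), 80 mm above the underside; grasp here, best across y (across the push). Axes: x out of the dark facing strip, y along the bar, z up. Blade 124 mm long, 38 mm high, 12 mm thick.
- bar_key (a point): middle of the bar's steel cross key, 55.5 mm below and 3 mm ahead (+x) of bar_grip, bar axes; blade faces 6 mm either side in x. Key: 5 mm square rod on edge (7 mm high), along y, standing out to y = +-78 mm. Seated in notches of both walls this point is 27.5 mm above the bench (bar_grip 83 mm). At 33 to 35 mm it clears the teeth with the blade between the walls, 9 mm off the bench.
- vial_1: one of five alike capped glass vials standing before the frame's mouth, 25 mm diameter, 56 mm tall (straight up to 48 mm), 18 to 33 g; number 1 of 5 counted from the frame's +y side; numbers 2 and 4 stand some 35 mm farther from the mouth than the others. Origin: centre of its underside; z up.
- vial_2: one of five alike capped glass vials standing before the frame's mouth, 25 mm diameter, 56 mm tall (straight up to 48 mm), 18 to 33 g; number 2 of 5 counted from the frame's +y side; numbers 2 and 4 stand some 35 mm farther from the mouth than the others. Origin: centre of its underside; z up.
- vial_3: one of five alike capped glass vials standing before the frame's mouth, 25 mm diameter, 56 mm tall (straight up to 48 mm), 18 to 33 g; number 3 of 5 counted from the frame's +y side; numbers 2 and 4 stand some 35 mm farther from the mouth than the others. Origin: centre of its underside; z up.
- vial_4: one of five alike capped glass vials standing before the frame's mouth, 25 mm diameter, 56 mm tall (straight up to 48 mm), 18 to 33 g; number 4 of 5 counted from the frame's +y side; numbers 2 and 4 stand some 35 mm farther from the mouth than the others. Origin: centre of its underside; z up.
- vial_5: one of five alike capped glass vials standing before the frame's mouth, 25 mm diameter, 56 mm tall (straight up to 48 mm), 18 to 33 g; number 5 of 5 counted from the frame's +y side; numbers 2 and 4 stand some 35 mm farther from the mouth than the others. Origin: centre of its underside; z up.
- bench_timer: small white digital timer with three buttons, 72x66x21 mm, lying on the bench to the right; leave it alone. Origin: centre of its underside.
- marker: marker pen, 135 mm long, 17 mm thick, lying to the right of the frame; leave it alone. Origin: its middle, underside.
- beaker: empty plastic beaker, 69 mm wide, 83 mm high, standing to the right behind; leave it alone. Origin: centre of its underside.
Not all that is in view belongs to the job. Leave any purple look-alike of the vial_2 alone.

How it is judged:
On the way:
1. the bar presses the whole row of five vials against the back stop (all vials touching the bar to within 2.5 mm, more than 1.5 N on the stop) (x of each of vial_1, vial_2, vial_3, vial_4, vial_5 in the frame of frame above 0.07 m and x of vial_1 in the frame of bar_key between 0 and 0.0211 m and x of vial_2 in the frame of bar_key between 0 and 0.0211 m and x of vial_3 in the frame of bar_key between 0 and 0.0211 m and x of vial_4 in the frame of bar_key between 0 and 0.0211 m and x of vial_5 in the frame of bar_key between 0 and 0.0211 m and contact force between back_stop_c0 and anything else above 1.5 N and (contact force between bar and vial_1 above 0.3 N or contact force between bar and vial_2 above 0.3 N or contact force between bar and vial_3 above 0.3 N or contact force between bar and vial_4 above 0.3 N or contact force between bar and vial_5 above 0.3 N)), for 0.2 s.
At the end, for the whole second after the job is handed in: Bar released and at rest, key down in a pair of opposite notches (key 24.5 to 29 mm high, within 6 mm of the middle, square to 0.03 rad, upright to 0.08 rad), dark-faced side to the vials; all five vials upright and at rest between the walls, centres 16.5 to 28.5 mm ahead of the bar's middle (z of bar_key in the frame of frame between 0.0245 and 0.029 m and y of bar_key in the frame of frame between -0.006 and 0.006 m and x of bar_key in the frame of frame between 0.033 and 0.086 m and angle between the y axis of bar_key and the y axis of frame, either way round below 0.03 rad and angle between bar_key's own z axis and vertical below 0.08 rad and linear speed of each of bar, vial_1, vial_2, vial_3, vial_4, vial_5 below 0.01 m/s and x of vial_1 in the frame of bar_key between 0.0165 and 0.0285 m and y of vial_1 in the frame of frame between -0.058 and 0.058 m and angle between each of vial_1, vial_2, vial_3, vial_4, vial_5's own z axis and vertical below 0.1 rad and x of vial_2 in the frame of bar_key between 0.0165 and 0.0285 m and y of vial_2 in the frame of frame between -0.058 and 0.058 m and x of vial_3 in the frame of bar_key between 0.0165 and 0.0285 m and y of vial_3 in the frame of frame between -0.058 and 0.058 m and x of vial_4 in the frame of bar_key between 0.0165 and 0.0285 m and y of vial_4 in the frame of frame between -0.058 and 0.058 m and x of vial_5 in the frame of bar_key between 0.0165 and 0.0285 m and y of vial_5 in the frame of frame between -0.058 and 0.058 m); the robot touches nothing.
It fails at once if a vial is tipped over (more than 17 degrees) (angle between any of vial_1, vial_2, vial_3, vial_4, vial_5's own z axis and vertical above 0.3 rad).
It fails at once if a glass vial is pressed with more than 10 N against the frame, its stop or the bar (contact force between any of frame, bar and vial_1 above 10 N or contact force between any of frame, bar and vial_2 above 10 N or contact force between any of frame, bar and vial_3 above 10 N or contact force between any of frame, bar and vial_4 above 10 N or contact force between any of frame, bar and vial_5 above 10 N).
It fails at once if the row is pressed against the back stop with more than 12 N in all (contact force between back_stop_c0 and anything else above 12 N).
It fails at once if the gripper's fingers touch a vial: they are moved with the bar alone (contact force between the fingers and vial_1 above 0.5 N or contact force between the fingers and vial_2 above 0.5 N or contact force between the fingers and vial_3 above 0.5 N or contact force between the fingers and vial_4 above 0.5 N or contact force between the fingers and vial_5 above 0.5 N).
It fails at once if the timer, marker or beaker is moved by more than 20 mm (distance of any of bench_timer, marker, beaker from where it was at the start of the episode above 0.02 m).
It also fails if it takes over 54 s, if anything falls off the work surface, if the arm or the gripper's body presses on something with over 40 N, if the wrist force passes 120 N, or if a joint passes its speed limit or range.

ROBOT

A 6-joint arm with a two-finger parallel gripper is mounted at the origin on a cart in front of the work surface, level with it; the furniture and walls round the work are solid. World frame = base frame: x ahead of the robot, y to its left, z up, the work surface at z = 0. Lengths are in m, angles in rad, forces in N, time in s.
With the tool pointing down it reaches from about 0.375 to 0.975 m from the base axis. Payload 3.8 kg.
Tool frame: the origin (TCP) lies at the very end of the fingers, on their centre line; the grasp point (between the pads) lies 19 mm behind it; z points along the fingers, y is the line along which they close (so a half turn about z gives the same grasp; the last joint's range is limited). The gripper opens to 85 mm and grips with 20 to 120 N. Pads are 22 mm wide; open, the fingers measure 114 mm over their backs; the gripper's body (76 mm by 85 mm) begins 54 mm behind the grasp point. The pads swing forward as they close: fully open they stand 13 mm farther back than shut.
Start: joints at [-1.371, 0.264, 1.604, -0, 1.274, -0.037], TCP at [0.158, -0.656, 0.207] pointing down, gripper open.
Joint ranges: [-2.63, 2.63], [-0.94, 2.18], [0.31, 2.57], [-1.31, 4.45], [0, 2.66], [-2.55, 2.55]. Speed limits (rad/s): [2.57, 2.57, 3.14, 3.14, 3.14, 3.14].

INTERFACE

Orientations are given as a rotation vector (axis times angle).
In Python, from workcell import monitor, viewer, job gives the robot as it stands. The module is installed in compiled form; this text tells all that it offers.
- The arm moves only by the tool step_arm, never from a script. Its argument "series" is one flat list of numbers, 4 for each row, row after row: the shift along the tool's x, y, z in m, then the turn about the tool's z in rad. A call has 1 to 8 rows; each row is the pose to reach, as a shift and turn from the pose commanded when the call began, along the tool's axes at that moment; what a row does not reach only later rows make up. A row lasts 1/8 s, in which the tool goes at most 62.5 mm and 10.7 degrees, less where a joint would pass 70% of its speed; a pose out of reach is approached as far as the arm can. A call with a gripper value outside its range is refused whole. "gripper" is the opening, from 0 (shut) to 1 (fully open), set as the call begins (left out, the last holds). The fingers move at their own pace and stop on an object; "newtons" is the grip in N (left out, the last holds). Time passes only in rows, so rows that repeat a pose let the fingers close. It gives the time, the measured TCP pose, the force, the opening and the grip force at its end, in the units of the state.
- monitor.read_state(): the state, without advancing time (a new reading comes with each control period).
- viewer.read_camera(name): name is "scene" or "top" or "wrist"; returns a dict with "image" (420x560x3 uint8, red, green, blue), "intrinsics" (3x3 intrinsics, pixels), "T" (4x4, takes a point from camera to world coordinates); the wrist camera has in their place "hand_eye" (4x4, takes a point from camera to tool coordinates, whose origin is the TCP and whose axes are the flange's). Camera axes: x right, y up, looking along -z (the intrinsics and any distortion apply to the point x, -y, -z); pixel columns grow to the right and rows downward; lengths in m; the calibration is good to about 2 mm. A picture is of the moment at which its call begins: read the wrist's pose just before it. There is no depth.
- job.finish_job(): hands the job in; it is judged then, once.
Trained networks look in a picture, given as the dict that the camera call returned (one of the last four; its "shot" number tells which), for a name from the list of things; names that differ only in an ending like _2 or _b are one class to them, and where a whole thing is asked for, a point or a joint stands for the part that bears it (a point fixed in the world has none). Each returns a list of dicts, best first, with "score" (0 to 1); they miss things now and then, are a little off and sometimes report something else, mostly with a low value. They report only what shows in the picture. A call takes as long as a camera call. They do not tell look-alikes from the thing itself.
- viewer.boxes_of(picture, label): "extent" ([centre column, centre row, width, height] in pixels, round what is visible of it).
- viewer.spot_point(picture, label): "point" ([column, row] in pixels: a listed point, or the origin of a listed thing).
The state is a dict: "time": time; "q": joint angles; "joint_vel": joint speeds; "joint_torque": joint torques, N m; "tool_pos": TCP position; "tcp_rot": TCP orientation; "wrist_force": force on the tool from outside, world axes, zero at the start; "torque": the same for the moment, N m; "width": opening from 0.0 (shut) to 1.0 (fully open); "grip_force": force on a finger pad.
Only numpy, scipy, OpenCV 4.12 (cv2) and the standard library are available. Lean on these libraries where they do the work, as an engineer would, in place of code of your own. Each camera call takes 0.05 s, during which the arm holds its last target. There are 200 camera calls.

## Working session

There is one attempt and no reset: what is moved stays moved. The work goes in short steps, Python scripts to look and compute and a tool call to move; the robot and the scene stay as the last step left them, time stands still between calls to the robot, and variables do not carry over. Pictures are saved under pics/ and viewed, at most 10 in all, crops included, and the job is handed in when it is done.

Besides the shell and the picture viewer there is one more tool, called after "Emit:" by a JSON object that holds its "op" and its "data". step_arm: Moves the arm, as the interface text tells. Its arguments: {"type":"object","properties":{"series":{"type":"array"},"gripper":{"type":"number"},"newtons":{"type":"number"}},"required":["series"]}

```bash
mkdir -p pics; cat > h.py <<'E'
import numpy as np, cv2
from scipy.spatial.transform import Rotation as R
from workcell import monitor, viewer, job
def shot(n):
    s=monitor.read_state(); p=viewer.read_camera(n)
    if 'T' in p: T=np.array(p['T'])
    else:
        M=np.eye(4);M[:3,:3]=R.from_rotvec(s['tcp_rot']).as_matrix();M[:3,3]=s['tool_pos'];T=M@np.array(p['hand_eye'])
    return p,T
def ray(p,T,uv):
    K=np.array(p['intrinsics']);d=np.linalg.inv(K)@np.array([uv[0],uv[1],1.]);d=T[:3,:3]@(d*[1,-1,-1]);return T[:3,3],d/np.linalg.norm(d)
def atz(p,T,uv,z):
    o,d=ray(p,T,uv);return o+d*(z-o[2])/d[2]
def proj(p,T,X):
    c=np.linalg.inv(T)@np.append(X,1);c=c[:3]*[1,-1,-1];u=np.array(p['intrinsics'])@c;return u[:2]/u[2]
def tri(obs):
    A=np.zeros((3,3));b=np.zeros(3)
    for p,T,uv in obs:
        o,d=ray(p,T,uv);M=np.eye(3)-np.outer(d,d);A+=M;b+=M@o
    return np.linalg.solve(A,b)
def save(p,n): cv2.imwrite('pics/'+n+'.png',p['image'][:,:,::-1])
E
cat > a.py <<'E'
from h import *
np.set_printoptions(precision=4,suppress=True)
Z=dict(notch_1=.024,stop_zone=.015,bar_grip=.08,bar_key=.0245,vial_1=0,bench_timer=0,marker=0,beaker=0,frame=0)
print({k:np.round(v,4) for k,v in monitor.read_state().items()})
for n in('top','scene'):
    p,T=shot(n);save(p,n);print(n,T[:3,3],p.keys())
    for l,z in Z.items():
        for d in viewer.spot_point(p,l)[:7]:
            print(l,round(d['score'],2),np.round(d['point'],1),atz(p,T,d['point'],z)[:2])
E
python3 a.py
```

```text
{'time': np.float64(0.0), 'q': array([-1.3709,  0.2647,  1.6054,  0.    ,  1.2737, -0.0369]), 'joint_vel': array([-0.0016,  0.0014, -0.0005,  0.0004, -0.001 ,  0.0006]), 'joint_torque': array([  0.0006, -51.5118, -36.7311,  -0.0004,   0.0129,   0.    ]), 'tool_pos': array([ 0.1582, -0.6554,  0.2053]), 'tcp_rot': array([-3.1174, -0.3708,  0.0003]), 'wrist_force': array([-0.237 ,  0.6266,  0.3844]), 'torque': array([-0.0877,  0.0156,  0.0274]), 'grip_force': np.float64(0.0), 'width': np.float64(0.9991)}
top [ 0.4152 -0.0556  1.1837] dict_keys(['image', 'intrinsics', 'T', 'shot'])
stop_zone 0.98 [217.9 180.3] [0.6745 0.0917]
bar_grip 0.73 [374.2 249.2] [ 0.4877 -0.2898]
bar_key 0.89 [369.5 250.7] [ 0.4878 -0.2897]
bar_key 0.73 [201.4 246.4] [0.5036 0.1309]
vial_1 0.67 [234.2 238.7] [0.5242 0.0508]
vial_1 0.62 [167.7 248.2] [0.5019 0.2212]
vial_1 0.6 [213.3 243.9] [0.5115 0.1044]
vial_1 0.52 [226.9 248.5] [0.4993 0.0695]
vial_1 0.5 [192.8 236.3] [0.5317 0.1573]
vial_1 0.47 [201.4 246.5] [0.5052 0.1348]
bench_timer 0.89 [368.  204.4] [ 0.6091 -0.2957]
marker 0.84 [325.3 163.7] [ 0.7187 -0.1883]
beaker 0.62 [368.2 169.9] [ 0.7005 -0.3   ]
scene [0.2218 0.5485 0.5846] dict_keys(['image', 'intrinsics', 'T', 'shot'])
notch_1 0.58 [224.5 256.9] [0.6176 0.0901]
stop_zone 0.9 [197.7 252.8] [0.6777 0.0997]
bar_grip 0.84 [357.7 160.9] [ 0.4987 -0.2904]
bar_grip 0.16 [283.4 163. ] [ 0.6481 -0.195 ]
bar_key 0.57 [354.7 181.8] [ 0.4978 -0.2842]
vial_1 0.89 [279.9 278.9] [0.5061 0.0675]
vial_1 0.79 [275.3 271.9] [0.5232 0.0558]
vial_1 0.67 [232.7 336.9] [0.5082 0.2202]
vial_1 0.66 [264.  301.9] [0.5026 0.1307]
vial_1 0.63 [243.2 302.4] [0.5345 0.1503]
vial_1 0.49 [260.  285.1] [0.5306 0.0998]
bench_timer 0.75 [314.4 174. ] [ 0.6163 -0.3036]
marker 0.7 [256.7 181.7] [ 0.7287 -0.1975]
beaker 0.82 [280.9 166.4] [ 0.7126 -0.2938]
frame 0.47 [257.  183.6] [ 0.7232 -0.1904]
```

```bash
python3 - <<'E'
import cv2
a=cv2.imread('pics/top.png')[120:300,130:410];b=cv2.imread('pics/scene.png')[130:370,120:400]
cv2.imwrite('pics/v1.png',cv2.resize(a,(798,513),interpolation=cv2.INTER_CUBIC))
cv2.imwrite('pics/v2.png',cv2.resize(b,(700,600),interpolation=cv2.INTER_CUBIC))
E
```

```text
(no output)
```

View pics/v1.png

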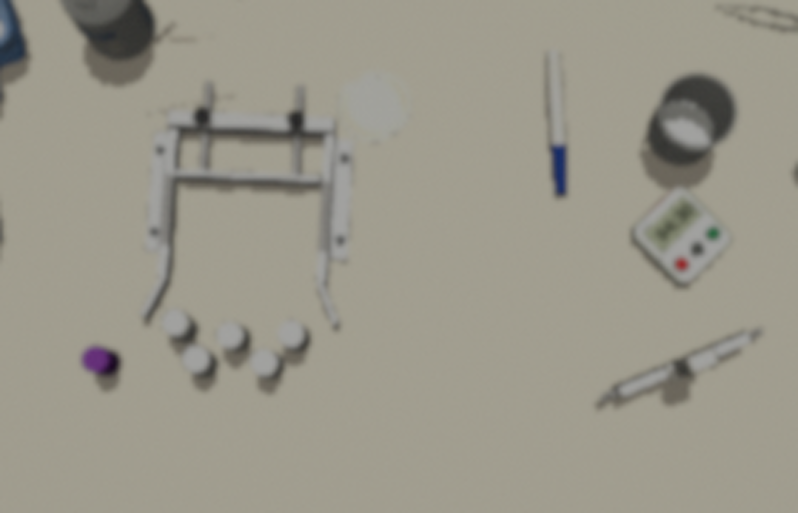

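View pics/v2.png

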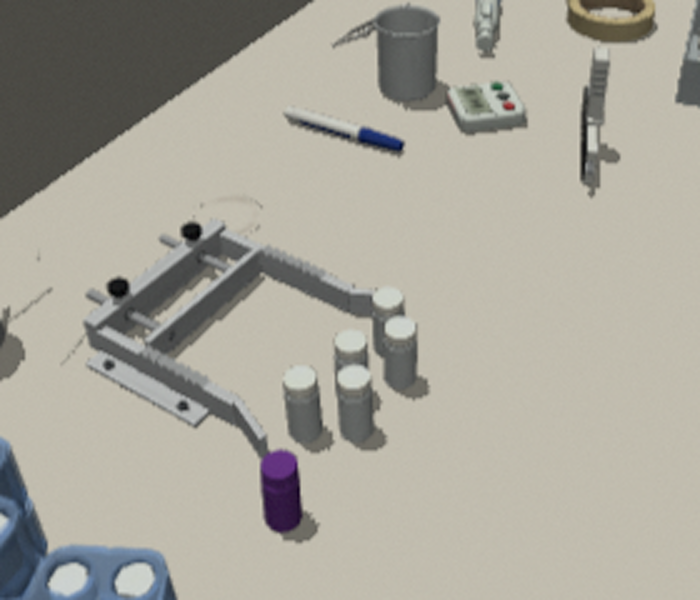

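The top view shows the frame (yaw about -3°), with the stop at around rows 174-183 of the crop. The five white vials are below the mouth, and the purple one at (97,360) is the look-alike. The bar is at (680,368), yawed about +24°. The scene view shows its dark face towards +x. Next I'll get a closer wrist view.

```bash
cat >> h.py <<'E'
def rel(pos,yaw,base=None):
    s=monitor.read_state();M=R.from_rotvec(s['tcp_rot']).as_matrix()
    y0=np.arctan2(M[1,0],M[0,0]);d=M.T@(np.array(pos)-s['tool_pos'])
    t=y0-yaw;t=(t+np.pi)%(2*np.pi)-np.pi
    print('rel',np.round(d,4),'turn',round(t,4),'yaw0',round(y0,4),'rows',np.linalg.norm(d)/.0625,abs(t)/.1867)
E
python3 - <<'E'
from h import *
p=viewer.read_camera('wrist');print(np.round(p['hand_eye'],3),p['intrinsics'])
rel((.5,.08,.36),-.05); rel((.44,-.29,.25),.42)
E
```

```text
[[-0.001  0.964  0.267  0.067]
 [ 1.     0.001  0.     0.   ]
 [-0.     0.267 -0.964 -0.166]
 [ 0.     0.     0.     1.   ]] [[291.18779374   0.         281.14045346]
 [  0.         291.18779374 207.00287506]
 [  0.           0.           1.        ]]
rel [ 0.5048 -0.6355 -0.1534] turn 0.2868 yaw0 0.2368 rows 13.215396318794228 1.5362175765788735
rel [ 0.3597 -0.2899 -0.0434] turn -0.1832 yaw0 0.2368 rows 7.424029274429229 0.9811900292058088
```

Emit:
{"op": "step_arm", "data": {"series": [0.634,-0.614,-0.045,0.287,0.634,-0.614,-0.045,0.287,0.634,-0.614,-0.045,0.287,0.634,-0.614,-0.045,0.287,0.634,-0.614,-0.045,0.287,0.634,-0.614,-0.045,0.287,0.634,-0.614,-0.045,0.287,0.634,-0.614,-0.045,0.287]}}

```text
time: 2.05
tool_pos: [0.4264, -0.2326, 0.2326]
tcp_rot: [3.14, -0.079, 0.002]
wrist_force: [1.1, -1.0, -0.8]
width: 1.002
grip_force: 0.0
```

```bash
python3 -c "
from h import *
rel((.63,.09,.25),-.05)"
```

```text
rel [ 0.187  -0.3325 -0.0174] turn -0.0005 yaw0 -0.0505 rows 6.110107061214058 0.0027347179969220304
```

```bash
python3 - <<'E'
from h import *
np.set_printoptions(precision=4,suppress=True)
p,T=shot('wrist');save(p,'w1')
for l,z in dict(bar_grip=.08,bar_key=.0245).items():
    for d in viewer.spot_point(p,l)[:3]: print(l,d['score'],d['point'],atz(p,T,d['point'],z))
print(viewer.boxes_of(p,'bar_key'))
E
```

```text
bar_key 0.88 [321.8, 122.8] [ 0.4956 -0.2869  0.0245]
[{'extent': [325.5, 122.1, 117.3, 57.1], 'score': 0.69}, {'extent': [326.5, 32.2, 77.0, 62.2], 'score': 0.22}]
```

Emit:
{"op": "step_arm", "data": {"series": [0.187,-0.333,-0.017,0,0.187,-0.333,-0.017,0,0.187,-0.333,-0.017,0,0.187,-0.333,-0.017,0,0.187,-0.333,-0.017,0,0.187,-0.333,-0.017,0,0.187,-0.333,-0.017,0,0.187,-0.333,-0.017,0]}}

```text
time: 3.25
tool_pos: [0.629, 0.0873, 0.2483]
tcp_rot: [3.139, -0.08, -0.002]
wrist_force: [0.7, 0.5, 0.7]
width: 0.999
grip_force: 0.0
```

```bash
python3 - <<'E'
from h import *
np.set_printoptions(precision=4,suppress=True)
p,T=shot('wrist');save(p,'w2');print(monitor.read_state()['tool_pos'])
for l,z in dict(notch_1=.024,stop_zone=.015,vial_1=0,frame=0).items():
    for d in viewer.spot_point(p,l)[:7]: print(l,round(d['score'],2),np.round(d['point'],1),atz(p,T,d['point'],z))
np.savez('w2.npz',K=p['intrinsics'],T=T)
E
```

```text
[0.6287 0.0867 0.2485]
stop_zone 0.89 [272.9 143.1] [0.675  0.0954 0.015 ]
vial_1 0.92 [241.9 237. ] [0.5373 0.1513 0.    ]
vial_1 0.86 [254.8 257.8] [ 0.5018  0.1343 -0.    ]
vial_1 0.68 [293.1 253.4] [0.5061 0.0747 0.    ]
vial_1 0.59 [306.9 243.5] [0.5214 0.0529 0.    ]
vial_1 0.5 [201.9 259. ] [0.5042 0.2166 0.    ]
frame 0.54 [480.5  97.7] [ 0.719  -0.1851  0.    ]
```

View pics/w2.png

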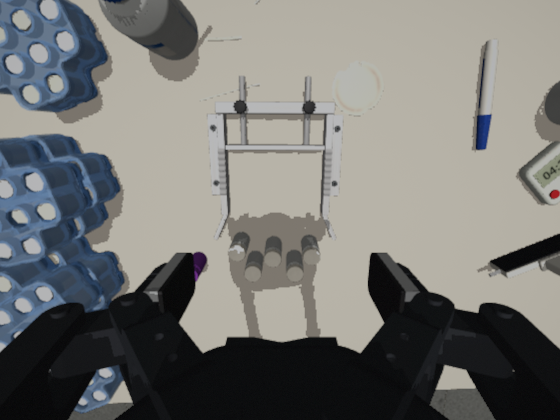

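View pics/w1.png

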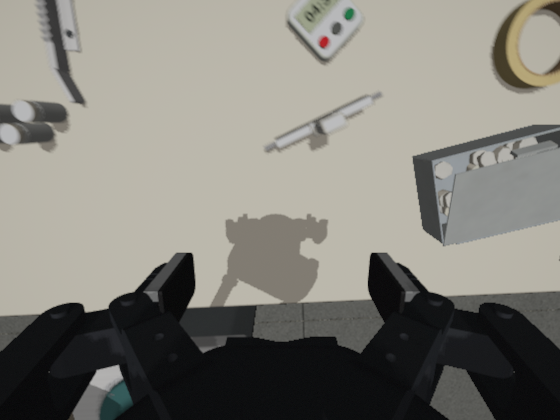

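w2 shows the frame: the stop plate is at row ~147, the wall tops run down columns ~220 and ~330, and the vials are at (240,245) to (310,248). In w1 the bar's key ends are at (268,148) and (379,97). I'll enlarge the frame.

```bash
python3 - <<'E'
import cv2
a=cv2.imread('pics/w2.png')[92:242,195:355]
cv2.imwrite('pics/v3.png',cv2.resize(a,(640,600),interpolation=cv2.INTER_CUBIC))
b=cv2.imread('pics/w1.png')[80:165,250:395]
cv2.imwrite('pics/v4.png',cv2.resize(b,(725,425),interpolation=cv2.INTER_CUBIC))
E
```

```text
(no output)
```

View pics/v3.png

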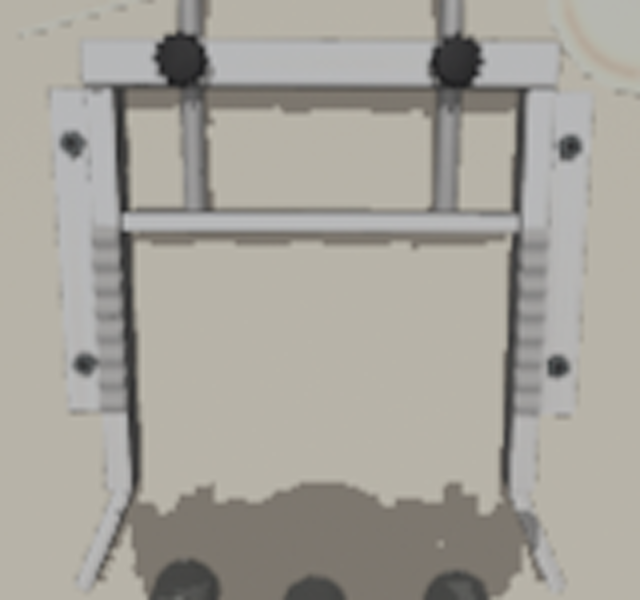

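View pics/v4.png

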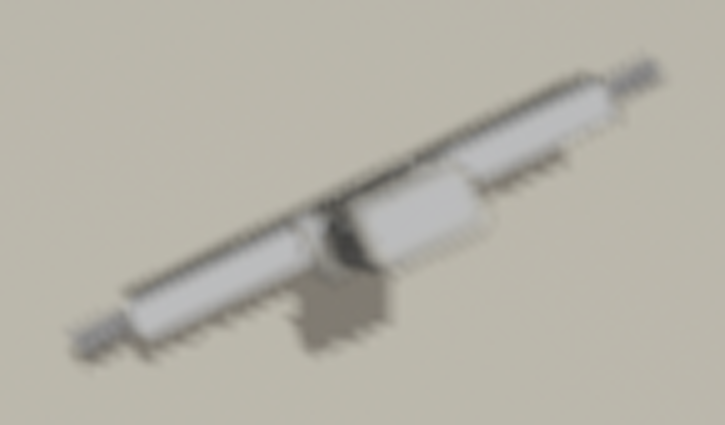

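v3: inner wall tops at the mouth are (131,487) and (510,490), the racks run from row ~229 to 411, and the stop's front edge is at row ~232. v4: key ends are at (77,345) and (657,72), with the grip top centred near (420,215).

```bash
cat > f.py <<'E'
from h import *
np.set_printoptions(precision=4,suppress=True)
d=np.load('w2.npz');p={'intrinsics':d['K']};T=d['T']
g=lambda x,y,z:atz(p,T,(195+(x+.5)/4-.5,92+(y+.5)/4-.5),z)
ml,mr=g(131,487,.024),g(510,490,.024)
rl,rr=g(113,95,.024),g(527,95,.024)
print('mouth',ml,mr,np.linalg.norm(ml-mr),'rear',rl,rr,np.linalg.norm(rl-rr))
for a,b in((ml,mr),(rl,rr)): v=a-b;print('yaw from y',np.arctan2(-v[0],v[1]))
for a,b in((rl,ml),(rr,mr)): v=a-b;print('yaw from wall',np.arctan2(v[1],v[0]),np.linalg.norm(v))
for y,a,b in((32,(109,411),(532,414)),(88,(104,228),(538,230))):
    A=g(*a,.026);B=g(*b,.026);v=A-B;print('rack',y,A,B,np.linalg.norm(v),np.arctan2(-v[0],v[1]),(A+B)/2)
A=g(125,232,.028);B=g(520,233,.028);v=A-B;print('stop',(A+B)/2,np.arctan2(-v[0],v[1]),np.linalg.norm(v))
E
python3 f.py; python3 - <<'E'
from h import *
# bar from w1 pose
s=np.array([.4264,-.2326,.2326]);M=np.eye(4);M[:3,:3]=R.from_rotvec([3.14,-.079,.002]).as_matrix();M[:3,3]=s
p=viewer.read_camera('wrist');T=M@np.array(p['hand_eye'])
g=lambda x,y,z:atz(p,T,(250+(x+.5)/5-.5,80+(y+.5)/5-.5),z)
A=g(77,345,.0245);B=g(657,72,.0245);v=A-B;print('key',(A+B)/2,np.linalg.norm(v),np.arctan2(-v[0],v[1]))
C=g(415,222,.108);print('grip top',C)
E
```

```text
mouth [0.5828 0.1645 0.024 ] [0.5747 0.0321 0.024 ] 0.13266596006443024 rear [0.7135 0.157  0.024 ] [0.7065 0.0247 0.024 ] 0.13239807993216074
yaw from y -0.06099907255932118
yaw from y -0.05236196140253912
yaw from wall -0.05790476530007222 0.1308983951450981
yaw from wall -0.05586543764593951 0.13204303114306692
rack 32 [0.6108 0.1689 0.026 ] [0.6021 0.0245 0.026 ] 0.14466631037134964 -0.059929674397132836 [0.6065 0.0967 0.026 ]
rack 88 [0.6721 0.1639 0.026 ] [0.664  0.0219 0.026 ] 0.14226677246862074 -0.057011529476878674 [0.6681 0.0929 0.026 ]
stop [0.6671 0.0925 0.028 ] -0.05497447162181169 0.12891860214675555
key [ 0.49664047 -0.28659043  0.0245    ] 0.15481179866336414 0.37916594610382537
grip top [ 0.49348815 -0.28585015  0.108     ]
```

Emit:
{"op": "step_arm", "data": {"series": [-0.116,0.38,0.048,-0.43,-0.116,0.38,0.048,-0.43,-0.116,0.38,0.048,-0.43,-0.116,0.38,0.048,-0.43,-0.116,0.38,0.048,-0.43,-0.116,0.38,0.048,-0.43,-0.116,0.38,0.048,-0.43,-0.116,0.38,0.048,-0.43]}}

```text
time: 4.55
tool_pos: [0.4924, -0.287, 0.2009]
tcp_rot: [-3.086, -0.586, 0.001]
wrist_force: [0.1, -0.3, 0.6]
width: 0.998
grip_force: 0.0
```

```bash
python3 - <<'E'
from h import *
np.set_printoptions(precision=4,suppress=True)
rel((.4937,-.287,.061),.38)
p,T=shot('wrist');save(p,'w3')
for l,z in dict(bar_grip=.08,bar_key=.0245).items():
    for d in viewer.spot_point(p,l)[:3]: print(l,d['score'],d['point'],atz(p,T,d['point'],z))
E
```

```text
rel [0.0012 0.0005 0.1399] turn -0.0047 yaw0 0.3753 rows 2.237962852615261 0.02495980745924717
bar_grip 0.56 [281.2, 192.8] [ 0.495  -0.2862  0.08  ]
bar_key 0.95 [282.3, 180.0] [ 0.4983 -0.2863  0.0245]
bar_key 0.44 [326.4, 89.2] [ 0.6098 -0.2944  0.0245]
```

Emit:
{"op": "step_arm", "data": {"series": [0.002,0,0.06,-0.005,0.002,0,0.11,-0.005,0.002,0,0.14,-0.005,0.002,0,0.14,-0.005,0.002,0,0.14,-0.005]}}

```text
time: 5.32
tool_pos: [0.4975, -0.284, 0.0627]
tcp_rot: [3.082, 0.602, 0.003]
wrist_force: [0.2, 0.2, 0.1]
width: 0.999
grip_force: 0.0
```

Emit:
{"op": "step_arm", "data": {"series": [0,0,0,0,0,0,0,0,0,0,0,0,0,0,0,0,0,0,0,0,0,0,0,0,0,0,0,0,0,0,0,0], "gripper": 0, "newtons": 60}}

```text
time: 6.32
tool_pos: [0.4967, -0.2847, 0.062]
tcp_rot: [3.082, 0.6, 0.002]
wrist_force: [0.1, -1.0, 5.9]
width: 0.267
grip_force: 59.7
```

Emit:
{"op": "step_arm", "data": {"series": [0,0,-0.04,0,0,0,-0.04,0,0.03,-0.093,-0.04,0.11,0.06,-0.14,-0.04,0.22,0.08,-0.19,-0.04,0.34,0.09,-0.24,-0.04,0.44,0.1,-0.3,-0.04,0.442,0.12,-0.34,-0.04,0.442]}}

```text
time: 7.32
tool_pos: [0.4765, 0.078, 0.0989]
tcp_rot: [3.14, -0.089, -0.006]
wrist_force: [0.9, 0.1, -2.0]
width: 0.268
grip_force: 60.0
```

```bash
python3 - <<'E'
from h import *
np.set_printoptions(precision=4,suppress=True)
rel((.468,.1046,.0725),-.057)
print(monitor.read_state()['wrist_force'])
E
```

```text
rel [-0.0099 -0.0261  0.0264] turn 0.0005 yaw0 -0.0565 rows 0.6146179233573481 0.0026997924390076305
[ 0.9024  0.0936 -2.0263]
```

Emit:
{"op": "step_arm", "data": {"series": [-0.01,-0.026,0.01,0,-0.01,-0.026,0.024,0,-0.01,-0.026,0.024,0,-0.01,-0.026,0.024,0]}}

```text
time: 7.82
tool_pos: [0.4709, 0.1016, 0.0765]
tcp_rot: [3.14, -0.092, -0.002]
wrist_force: [0.7, -0.3, -2.0]
width: 0.264
grip_force: 60.0
```

```bash
python3 - <<'E'
from h import *
np.set_printoptions(precision=4,suppress=True)
rel((.468,.1046,.0725),-.057)
print(monitor.read_state()['wrist_force'])
p,T=shot('wrist');save(p,'w4');np.savez('w4.npz',K=p['intrinsics'],T=T)
d=viewer.spot_point(p,'bar_key');print(d[:2])
for k in d[:1]: print(atz(p,T,k['point'],.035))
for d in viewer.spot_point(p,'vial_1')[:7]: print(round(d['score'],2),np.round(d['point'],1),atz(p,T,d['point'],0))
E
```

```text
rel [-0.0031 -0.0028  0.004 ] turn -0.0015 yaw0 -0.0585 rows 0.09274730219135309 0.00825727392277448
[ 0.7299 -0.292  -1.9506]
[{'point': [278.9, 223.4], 'score': 0.73}]
[0.4681 0.1032 0.035 ]
0.95 [273.3 143.9] [0.5247 0.1045 0.    ]
0.82 [338.5 140. ] [0.5247 0.0514 0.    ]
0.74 [214.5 132.6] [0.5365 0.1512 0.    ]
0.72 [241.2 173. ] [0.5026 0.1329 0.    ]
0.72 [311.7 169.3] [0.5021 0.0739 0.    ]
0.69 [140.  173.6] [0.5071 0.2175 0.    ]
```

View pics/w4.png

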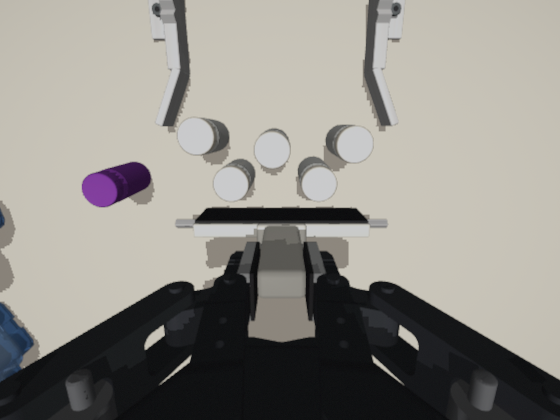

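w4 shows the bar squarely held: key ends are at (177,223) and (387,223), the vials are ahead of it, and the mouth's inner corners are near (180,68) and (370,68). Next I lower to push height and start the push.

Emit:
{"op": "step_arm", "data": {"series": [-0.003,-0.003,0.004,0,0.003,-0.003,0.004,0,0.009,-0.003,0.004,0,0.015,-0.003,0.004,0,0.021,-0.003,0.004,0,0.027,-0.003,0.004,0,0.033,-0.003,0.004,0,0.039,-0.003,0.004,0]}}

```text
time: 8.98
tool_pos: [0.5105, 0.1034, 0.073]
tcp_rot: [3.14, -0.09, -0.0]
wrist_force: [-0.7, 0.9, -2.0]
width: 0.262
grip_force: 60.1
```

Emit:
{"op": "step_arm", "data": {"series": [0.005,0,0,0,0.01,0,0,0,0.015,0,0,0,0.02,0,0,0,0.025,0,0,0,0.03,0,0,0,0.035,0,0,0,0.04,0,0,0]}}

```text
time: 9.98
tool_pos: [0.5504, 0.1011, 0.073]
tcp_rot: [-3.14, 0.09, 0.0]
wrist_force: [-1.2, -0.1, -2.4]
width: 0.267
grip_force: 60.1
```

```bash
python3 - <<'E'
from h import *
np.set_printoptions(precision=4,suppress=True)
p,T=shot('wrist');save(p,'w5');s=monitor.read_state();print(s['tool_pos'],s['tcp_rot'],s['wrist_force'],s['torque'])
E
```

```text
[0.5512 0.1011 0.0732] [-3.1402  0.0899 -0.0017] [ 1.2412 -0.0352 -1.813 ] [ 0.0383  0.0305 -0.0531]
```

View pics/w5.png

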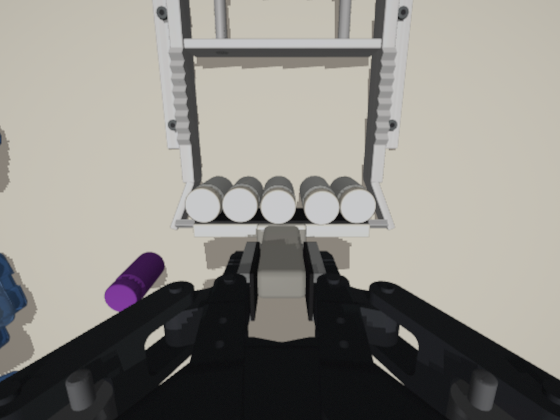

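w5 shows all five vials in a row against the bar at the mouth, with the stop square at row ~47 and the bar centred.

Emit:
{"op": "step_arm", "data": {"series": [0.005,0,0,0,0.01,0,0,0,0.015,0,0,0,0.02,0,0,0,0.025,0,0,0,0.03,0,0,0,0.035,0,0,0,0.04,0,0,0]}}

```text
time: 11.02
tool_pos: [0.5904, 0.0988, 0.073]
tcp_rot: [-3.14, 0.09, 0.0]
wrist_force: [0.4, 0.2, -2.6]
width: 0.265
grip_force: 60.1
```

Emit:
{"op": "step_arm", "data": {"series": [0.005,0,0,0,0.01,0,0,0,0.014,0,0,0,0.018,0,0,0,0.022,0,0,0,0.026,0,0,0,0.029,0,0,0,0.032,0,0,0]}}

```text
time: 12.02
tool_pos: [0.6221, 0.097, 0.073]
tcp_rot: [-3.14, 0.09, 0.0]
wrist_force: [-0.1, -0.1, -1.5]
width: 0.262
grip_force: 60.1
```

```bash
python3 - <<'E'
from h import *
np.set_printoptions(precision=4,suppress=True)
p,T=shot('wrist');save(p,'w6');s=monitor.read_state();print(s['tool_pos'],s['tcp_rot'],s['wrist_force'],s['torque'])
E
```

```text
[0.6226 0.097  0.0731] [-3.1402  0.0899 -0.0009] [ 0.6606 -0.16   -2.1685] [ 0.0305  0.0287 -0.027 ]
```

View pics/w6.png

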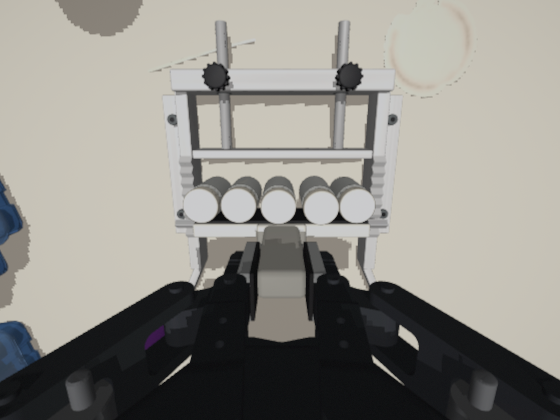

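w6 shows the row about a centimetre short of the stop at row ~153, still straight.

Emit:
{"op": "step_arm", "data": {"series": [0.002,0,0,0,0.004,0,0,0,0.005,0,0,0,0.006,0,0,0,0.007,0,0,0,0.008,0,0,0,0.0085,0,0,0,0.009,0,0,0]}}

```text
time: 13.08
tool_pos: [0.631, 0.0965, 0.073]
tcp_rot: [3.14, -0.09, -0.0]
wrist_force: [-0.8, 0.0, -1.6]
width: 0.267
grip_force: 60.1
```

Emit:
{"op": "step_arm", "data": {"series": [0.0005,0,0,0,0.001,0,0,0,0.0015,0,0,0,0.0015,0,0,0]}}

```text
time: 13.58
tool_pos: [0.6325, 0.0964, 0.0731]
tcp_rot: [-3.14, 0.09, -0.0]
wrist_force: [-0.2, -0.2, -2.0]
width: 0.267
grip_force: 60.0
```

Emit:
{"op": "step_arm", "data": {"series": [0.0005,0,0,0,0.001,0,0,0,0.001,0,0,0,0.001,0,0,0]}}

```text
time: 14.08
tool_pos: [0.6335, 0.0963, 0.073]
tcp_rot: [3.14, -0.09, 0.0]
wrist_force: [-0.4, 0.3, -2.0]
width: 0.264
grip_force: 60.0
```

Emit:
{"op": "step_arm", "data": {"series": [0.0005,0,0,0,0.001,0,0,0,0.001,0,0,0]}}

```text
time: 14.45
tool_pos: [0.6345, 0.0963, 0.073]
tcp_rot: [-3.14, 0.09, -0.0]
wrist_force: [0.1, 0.4, -2.5]
width: 0.266
grip_force: 60.1
```

Emit:
{"op": "step_arm", "data": {"series": [0.0005,0,0,0,0.001,0,0,0,0.001,0,0,0]}}

```text
time: 14.82
tool_pos: [0.6355, 0.0962, 0.073]
tcp_rot: [-3.14, 0.09, -0.0]
wrist_force: [-0.9, -0.6, -2.1]
width: 0.262
grip_force: 60.1
```

```bash
python3 - <<'E'
from h import *
p,T=shot('wrist');save(p,'w7');s=monitor.read_state();print(s['tool_pos'],s['wrist_force'],s['torque'])
import cv2
cv2.imwrite('pics/v7.png',cv2.resize(cv2.imread('pics/w7.png')[110:260,160:400],(800,500),interpolation=cv2.INTER_CUBIC))
E
```

```text
[0.63551585 0.09621459 0.07302533] [ 0.35554947 -0.3632051  -1.89841716] [-0.0108167   0.04787953 -0.00525387]
```

View pics/v7.png

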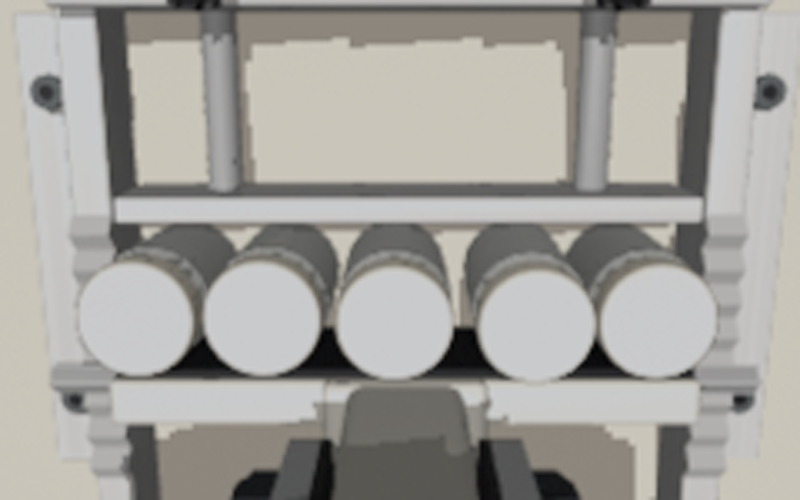

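v7 shows the row nearly at the stop. The stop's top front edge is at crop row 222, and the key is at crop row ~378, close behind the fourth or fifth tooth.

```bash
python3 - <<'E'
from h import *
np.set_printoptions(precision=4,suppress=True)
p,T=shot('wrist')
s=monitor.read_state();M=R.from_rotvec(s['tcp_rot']).as_matrix()
g=lambda x,y,z:M.T@(atz(p,T,(160+(x+.5)*.3-.5,110+(y+.5)*.3-.5),z)-s['tool_pos'])
st=g(405,221,.028);print('stop',st)
for z in(.034,.0355,.037): print('key',g(75,379,z),g(735,379,z))
print('rack rear end',g(92,217,.026),g(725,217,.026))
E
```

```text
stop [0.0325 0.0003 0.045 ]
key [-0.0019 -0.0732  0.039 ] [-0.0021  0.0737  0.039 ]
key [-0.0014 -0.0727  0.0375] [-0.0016  0.0732  0.0375]
key [-0.0009 -0.0722  0.036 ] [-0.0011  0.0727  0.036 ]
rack rear end [ 0.0331 -0.0689  0.047 ] [0.0329 0.071  0.047 ]
```

Emit:
{"op": "step_arm", "data": {"series": [0.0005,0,0,0,0.001,0,0,0,0.0015,0,0,0,0.0015,0,0,0]}}

```text
time: 15.42
tool_pos: [0.637, 0.0961, 0.073]
tcp_rot: [-3.14, 0.09, -0.0]
wrist_force: [-0.3, 0.4, -1.8]
width: 0.267
grip_force: 60.1
```

Emit:
{"op": "step_arm", "data": {"series": [0.0003,0,0,0,0.0005,0,0,0,0.0005,0,0,0]}}

```text
time: 15.8
tool_pos: [0.6375, 0.0961, 0.073]
tcp_rot: [-3.14, 0.09, 0.0]
wrist_force: [0.0, -0.1, -1.8]
width: 0.263
grip_force: 60.0
```

Emit:
{"op": "step_arm", "data": {"series": [0.0003,0,0,0,0.0005,0,0,0,0.0005,0,0,0]}}

```text
time: 16.18
tool_pos: [0.638, 0.0961, 0.073]
tcp_rot: [3.14, -0.09, -0.0]
wrist_force: [-0.5, -0.0, -1.7]
width: 0.268
grip_force: 60.0
```

Emit:
{"op": "step_arm", "data": {"series": [0.0003,0,0,0,0.0005,0,0,0,0.0005,0,0,0]}}

```text
time: 16.55
tool_pos: [0.6384, 0.0961, 0.073]
tcp_rot: [-3.14, 0.09, 0.0]
wrist_force: [-1.7, -0.7, -2.1]
width: 0.266
grip_force: 60.1
```

Emit:
{"op": "step_arm", "data": {"series": [0.0003,0,0,0,0.0005,0,0,0,0.0005,0,0,0]}}

```text
time: 16.92
tool_pos: [0.6388, 0.096, 0.073]
tcp_rot: [3.14, -0.09, -0.001]
wrist_force: [-1.3, 0.0, -1.7]
width: 0.263
grip_force: 60.1
```

Emit:
{"op": "step_arm", "data": {"series": [0.0003,0,0,0,0.0005,0,0,0,0.0005,0,0,0]}}

```text
time: 17.3
tool_pos: [0.6392, 0.096, 0.073]
tcp_rot: [3.14, -0.09, -0.001]
wrist_force: [-2.3, -0.1, -1.7]
width: 0.266
grip_force: 60.1
```

Emit:
{"op": "step_arm", "data": {"series": [0.0003,0,0,0,0.0005,0,0,0,0.0005,0,0,0]}}

```text
time: 17.68
tool_pos: [0.6395, 0.096, 0.0729]
tcp_rot: [3.14, -0.09, -0.001]
wrist_force: [-3.6, 0.0, -0.4]
width: 0.263
grip_force: 60.2
```

Emit:
{"op": "step_arm", "data": {"series": [0.0003,0,0,0,0.0006,0,0,0,0.0006,0,0,0,0.0006,0,0,0]}}

```text
time: 18.18
tool_pos: [0.6401, 0.0959, 0.0728]
tcp_rot: [3.14, -0.09, -0.002]
wrist_force: [-5.4, 0.4, -0.4]
width: 0.264
grip_force: 60.3
```

```bash
python3 - <<'E'
from h import *
np.set_printoptions(precision=4,suppress=True)
F=[];
for i in range(4):
    p,T=shot('wrist');s=monitor.read_state();F.append(s['wrist_force'])
save(p,'w8');print(np.mean(F,0),s['torque'],s['tool_pos'])
print([ (np.round(d['point'],0),round(d['score'],2)) for d in viewer.spot_point(p,'vial_1')[:6]])
print([ (np.round(d['extent'],1),round(d['score'],2)) for d in viewer.boxes_of(p,'vial_1')[:6]])
# horizontal edges: key on the right/left, rack profile columns
im=cv2.cvtColor(p['image'],cv2.COLOR_RGB2GRAY)
for c in (177,183,186,374,378,383): print(c,im[170:250,c].tolist())
E
```

```text
[-5.57   -0.1819 -0.4231] [0.1    1.189  0.0475] [0.6401 0.0959 0.0729]
[(array([245., 190.]), 0.83), (array([218., 189.]), 0.64), (array([312., 187.]), 0.6), (array([165., 345.]), 0.43)]
[(array([241.5, 204.8,  41.3,  41.6]), 0.79), (array([205.9, 204.8,  45.1,  45.6]), 0.73), (array([350.8, 204.1,  45.7,  44.1]), 0.69), (array([318.9, 205.2,  42.5,  48.7]), 0.68), (array([277.5, 207.3,  38.3,  44.4]), 0.65)]
177 [197, 197, 197, 197, 197, 196, 196, 196, 196, 196, 196, 196, 196, 196, 196, 195, 195, 196, 195, 195, 195, 195, 195, 195, 195, 195, 195, 195, 194, 195, 194, 194, 194, 195, 195, 195, 195, 195, 195, 195, 195, 196, 196, 196, 196, 197, 197, 197, 197, 197, 180, 153, 151, 152, 154, 153, 141, 128, 131, 172, 197, 197, 197, 197, 197, 197, 197, 197, 195, 193, 191, 189, 187, 188, 186, 188, 190, 192, 195, 194]
183 [200, 200, 200, 200, 200, 200, 200, 200, 200, 197, 186, 175, 176, 175, 175, 175, 166, 153, 149, 150, 162, 174, 175, 175, 175, 175, 172, 160, 149, 157, 176, 185, 181, 178, 182, 186, 185, 185, 181, 177, 174, 185, 192, 186, 187, 192, 190, 187, 189, 195, 179, 153, 151, 152, 154, 1
[... 1029 characters left out ...]
, 160, 172, 175, 175, 175, 175, 169, 156, 149, 149, 156, 170, 175, 175, 175, 175, 172, 159, 149, 149, 156, 169, 175, 175, 175, 175, 175, 164, 149, 132, 124, 141, 148, 149, 150, 151, 140, 127, 125, 126, 127, 144, 156, 158, 162, 164, 161, 148, 156, 183, 192, 193, 192, 189, 188, 186, 183, 187, 193, 193]
383 [183, 182, 181, 183, 186, 187, 187, 181, 185, 193, 190, 187, 185, 182, 180, 179, 170, 168, 182, 191, 194, 194, 194, 194, 193, 190, 186, 186, 191, 194, 194, 194, 194, 194, 193, 193, 193, 193, 193, 192, 192, 192, 191, 191, 192, 192, 192, 192, 192, 192, 177, 153, 148, 149, 150, 151, 140, 127, 126, 134, 125, 94, 87, 75, 60, 67, 84, 106, 157, 188, 195, 194, 194, 194, 194, 194, 193, 193, 194, 193]
```

```bash
python3 - <<'E'
from h import *
np.set_printoptions(precision=4,suppress=True)
p,T=shot('wrist');s=monitor.read_state();M=R.from_rotvec(s['tcp_rot']).as_matrix()
g=lambda c,r,z:(M.T@(atz(p,T,(c,r),z)-s['tool_pos']))[0]
for z in (.037,.0385,.040): print('key ridge',z,g(378,225.8,z))
for r in (190.2,200,210.2,220.3,230,239.3,249): print('notch row',r,g(378,r,.024))
for r in (186.2,196.3,206.5,217,236.2,246): print('tip row',r,g(378,r,.028))
E
```

```text
key ridge 0.037 -0.002890014055788034
key ridge 0.0385 -0.0023679393842884785
key ridge 0.04 -0.001845864712788922
notch row 190.2 0.020940858743904216
notch row 200 0.013326007949928076
notch row 210.2 0.005248636039163583
notch row 220.3 -0.002906458298779476
notch row 230 -0.010889866706001283
notch row 239.3 -0.01868723887022014
notch row 249 -0.026973576665127202
tip row 186.2 0.024815891269071605
tip row 196.3 0.017169708517247542
tip row 206.5 0.009298322934149538
tip row 217 0.0010338422888150232
tip row 236.2 -0.014518884466659481
tip row 246 -0.022685406253470656
```

Pressed at 5.5 N. The key stands about 0.5 mm ahead of a notch, so I'll relieve the push and re-measure.

Emit:
{"op": "step_arm", "data": {"series": [-0.0008,0,0,0,-0.0016,0,0,0,-0.0024,0,0,0,-0.0024,0,0,0]}}

```text
time: 19.02
tool_pos: [0.639, 0.0961, 0.0734]
tcp_rot: [-3.14, 0.09, -0.003]
wrist_force: [-2.1, 0.5, -1.8]
width: 0.264
grip_force: 60.0
```

```bash
cat > k.py <<'E'
from h import *
np.set_printoptions(precision=4,suppress=True)
p,T=shot('wrist');s=monitor.read_state();M=R.from_rotvec(s['tcp_rot']).as_matrix()
print(s['tool_pos'],s['tcp_rot'],s['wrist_force'],s['torque'])
save(p,'k%d'%p['shot'])
im=cv2.cvtColor(p['image'],cv2.COLOR_RGB2GRAY)
for c in (180,186,374,378): print(c,im[184:250,c].tolist())
E
python3 k.py
```

```text
[0.639  0.096  0.0735] [-3.1402  0.0898 -0.0027] [-1.6925  0.2945 -2.5952] [ 0.0513  0.3462 -0.0154]
180 [192, 190, 195, 198, 197, 197, 197, 196, 196, 196, 196, 195, 195, 195, 195, 194, 194, 194, 194, 194, 194, 194, 194, 194, 194, 194, 194, 194, 194, 194, 193, 194, 193, 193, 193, 175, 150, 152, 153, 154, 153, 150, 135, 122, 156, 155, 110, 96, 96, 90, 92, 105, 153, 186, 194, 195, 195, 196, 196, 195, 196, 196, 196, 196, 197, 197]
186 [172, 160, 149, 149, 150, 164, 175, 175, 175, 171, 164, 168, 187, 200, 200, 200, 200, 200, 200, 200, 201, 201, 200, 200, 200, 200, 200, 200, 200, 197, 181, 165, 155, 133, 109, 119, 141, 151, 153, 154, 153, 150, 139, 127, 119, 119, 137, 146, 151, 160, 164, 157, 136, 138, 179, 196, 195, 194, 192, 191, 190, 188, 193, 196, 196, 196]
374 [172, 160, 149, 150, 153, 166, 175, 175, 175, 175, 175, 166, 152, 149, 143, 151, 166, 173, 182, 186, 186, 184, 183, 183, 183, 177, 169, 165, 169, 175, 175, 169, 156, 149, 133, 118, 137, 148, 150, 151, 151, 148, 136, 125, 146, 169, 175, 175, 175, 175, 175, 167, 153, 150, 164, 175, 175, 175, 175, 175, 172, 160, 149, 156, 169, 175]
378 [172, 160, 149, 149, 153, 167, 175, 175, 175, 175, 175, 166, 152, 149, 150, 164, 175, 175, 175, 175, 175, 169, 156, 149, 149, 164, 175, 175, 175, 175, 175, 169, 156, 149, 136, 126, 140, 148, 150, 151, 151, 148, 136, 125, 117, 121, 144, 158, 162, 164, 167, 159, 133, 160, 190, 193, 191, 189, 188, 186, 182, 180, 187, 193, 193, 193]
```

The contact is slightly springy. Unloaded, the near notch would fall just about at or ahead of the key, so seating there would squeeze the glass. The first notch truly behind the row is the next one, which puts the vials about 26 mm ahead of the key. I'll retreat 7.5 mm and check.

Emit:
{"op": "step_arm", "data": {"series": [-0.001,0,0,0,-0.002,0,0,0,-0.003,0,0,0,-0.0045,0,0,0,-0.006,0,0,0,-0.0075,0,0,0,-0.0075,0,0,0,-0.0075,0,0,0]}}

```text
time: 20.08
tool_pos: [0.6307, 0.0965, 0.0731]
tcp_rot: [-3.14, 0.09, -0.0]
wrist_force: [-0.2, 0.0, -2.3]
width: 0.262
grip_force: 60.1
```

```bash
python3 k.py; python3 - <<'E'
from h import *
p,T=shot('wrist');save(p,'w9')
print([ (np.round(d['extent'],1),round(d['score'],2)) for d in viewer.boxes_of(p,'vial_1')[:6]])
E
```

```text
[0.6308 0.0965 0.0731] [-3.1403  0.0898 -0.0002] [-0.9558 -0.2795 -1.775 ] [-0.0058 -0.0052 -0.0142]
180 [193, 192, 198, 202, 201, 201, 201, 197, 192, 192, 195, 199, 199, 199, 199, 199, 199, 199, 199, 199, 198, 198, 198, 198, 198, 198, 198, 198, 198, 198, 197, 198, 198, 197, 184, 161, 155, 156, 158, 159, 172, 162, 132, 119, 167, 197, 197, 197, 197, 198, 198, 198, 198, 198, 199, 199, 199, 198, 199, 200, 200, 200, 200, 200, 200, 200]
186 [205, 205, 204, 204, 205, 204, 205, 205, 205, 204, 204, 205, 204, 204, 204, 205, 205, 205, 205, 203, 188, 163, 152, 153, 157, 171, 179, 179, 179, 179, 179, 171, 157, 135, 105, 131, 155, 156, 158, 159, 172, 153, 115, 141, 174, 191, 191, 187, 183, 181, 179, 172, 172, 188, 198, 200, 197, 196, 194, 191, 186, 188, 196, 199, 200, 200]
374 [170, 153, 153, 176, 192, 199, 204, 204, 204, 205, 205, 204, 205, 205, 205, 205, 205, 202, 194, 185, 170, 154, 153, 153, 157, 171, 179, 179, 179, 179, 179, 171, 156, 153, 131, 140, 160, 153, 154, 157, 166, 155, 130, 135, 158, 176, 179, 179, 179, 179, 179, 167, 153, 157, 171, 179, 179, 179, 179, 179, 173, 160, 153, 173, 193, 198]
378 [171, 157, 153, 153, 160, 173, 179, 179, 179, 179, 176, 163, 153, 153, 157, 171, 179, 179, 179, 179, 179, 168, 152, 152, 157, 171, 179, 179, 179, 179, 179, 170, 156, 147, 125, 143, 160, 153, 155, 157, 165, 155, 130, 129, 163, 186, 185, 183, 183, 182, 180, 172, 171, 185, 194, 196, 193, 190, 188, 189, 184, 187, 196, 200, 200, 199]
[(array([240.5, 194. ,  44.3,  41.8]), 0.95), (array([275. , 193.8,  31.6,  49.3]), 0.82), (array([351.9, 193.6,  45.8,  44.7]), 0.8), (array([154.8, 339.8,  13.7,  17.3]), 0.74), (array([282.6, 162.5, 239.3, 258.4]), 0.71), (array([205.2, 192.3,  48.8,  45.5]), 0.66)]
```

```bash
python3 - <<'E'
from h import *
p,T=shot('wrist');s=monitor.read_state();M=R.from_rotvec(s['tcp_rot']).as_matrix()
g=lambda c,r,z:round((M.T@(atz(p,T,(c,r),z)-s['tool_pos']))[0]*1e3,2)
print([g(378,225.3,z) for z in (.038,.039,.040)],[(r,g(378,r,.024)) for r in (188.4,198.5,208.5,218.3,237.9)],[(r,g(378,r,.028)) for r in (194.8,205,215,234.8)])
E
```

```text
[np.float64(-2.24), np.float64(-1.9), np.float64(-1.55)] [(188.4, np.float64(22.26)), (198.5, np.float64(14.43)), (208.5, np.float64(6.53)), (218.3, np.float64(-1.36)), (237.9, np.float64(-17.59))] [(194.8, np.float64(18.25)), (205, np.float64(10.39)), (215, np.float64(2.54)), (234.8, np.float64(-13.45))]
```

Emit:
{"op": "step_arm", "data": {"series": [0.0003,0,0.002,0,0.0003,0,0.004,0,0.0003,0,0.006,0,0.0003,0,0.006,0]}}

```text
time: 20.78
tool_pos: [0.6307, 0.0965, 0.0667]
tcp_rot: [3.14, -0.09, -0.001]
wrist_force: [0.2, -0.0, -2.4]
width: 0.264
grip_force: 60.1
```

Emit:
{"op": "step_arm", "data": {"series": [0,0,0.0005,0,0,0,0.001,0,0,0,0.001,0]}}

```text
time: 21.15
tool_pos: [0.631, 0.0965, 0.066]
tcp_rot: [-3.14, 0.09, -0.0]
wrist_force: [0.6, -0.2, -2.9]
width: 0.267
grip_force: 60.1
```

Emit:
{"op": "step_arm", "data": {"series": [0,0,0.0005,0,0,0,0.001,0,0,0,0.001,0]}}

```text
time: 21.52
tool_pos: [0.6308, 0.0965, 0.0652]
tcp_rot: [-3.14, 0.09, 0.001]
wrist_force: [-1.9, 0.0, -1.1]
width: 0.267
grip_force: 60.4
```

Contact with a notch flank begins. A little further.

Emit:
{"op": "step_arm", "data": {"series": [0,0,0.0005,0,0,0,0.001,0,0,0,0.001,0]}}

```text
time: 21.9
tool_pos: [0.6312, 0.0966, 0.0651]
tcp_rot: [-3.14, 0.09, -0.001]
wrist_force: [-2.6, -0.3, 5.4]
width: 0.266
grip_force: 61.1
```

```bash
python3 k.py
```

```text
[0.6311 0.0965 0.0651] [-3.1402  0.0898 -0.0006] [-2.8623 -0.0618  5.4884] [-0.0655  0.6891  0.0845]
180 [179, 175, 171, 178, 195, 205, 205, 205, 205, 204, 204, 205, 204, 204, 205, 205, 205, 205, 205, 204, 200, 186, 175, 174, 172, 164, 163, 184, 197, 200, 198, 196, 195, 192, 190, 164, 139, 154, 156, 158, 159, 166, 145, 116, 112, 94, 100, 95, 131, 180, 198, 198, 198, 198, 198, 198, 198, 197, 198, 197, 198, 199, 200, 200, 200, 200]
186 [205, 205, 205, 204, 205, 205, 205, 205, 204, 205, 205, 204, 205, 205, 205, 205, 204, 205, 205, 205, 205, 205, 205, 205, 205, 205, 205, 192, 171, 172, 179, 179, 179, 179, 179, 154, 135, 154, 156, 157, 159, 165, 155, 132, 152, 164, 157, 153, 160, 173, 179, 179, 179, 179, 179, 173, 160, 153, 164, 176, 179, 179, 179, 179, 179, 170]
374 [106, 135, 178, 200, 205, 204, 204, 205, 205, 204, 205, 204, 205, 205, 204, 204, 205, 205, 205, 205, 205, 205, 205, 204, 204, 205, 205, 202, 187, 169, 172, 179, 179, 179, 179, 160, 143, 152, 153, 155, 156, 160, 149, 129, 150, 164, 157, 153, 160, 173, 179, 179, 179, 179, 179, 171, 157, 153, 164, 176, 179, 179, 179, 179, 179, 170]
378 [179, 179, 179, 168, 147, 147, 171, 189, 198, 204, 204, 205, 204, 204, 205, 205, 204, 204, 205, 205, 205, 201, 193, 184, 164, 148, 153, 153, 164, 176, 179, 179, 179, 179, 179, 161, 143, 152, 153, 155, 156, 160, 149, 128, 150, 164, 157, 153, 160, 173, 179, 179, 179, 179, 179, 170, 156, 153, 163, 176, 179, 179, 179, 179, 179, 171]
```

Emit:
{"op": "step_arm", "data": {"series": [-0.0006,0,-0.0005,0,-0.0006,0,-0.0005,0]}}

```text
time: 22.2
tool_pos: [0.6308, 0.0966, 0.0651]
tcp_rot: [-3.14, 0.09, -0.002]
wrist_force: [-1.5, -1.0, 3.9]
width: 0.265
grip_force: 60.8
```

Emit:
{"op": "step_arm", "data": {"series": [0,0,0,0,0,0,0,0,0,0,0,0,0,0,0,0,0,0,0,0,0,0,0,0], "gripper": 0.65}}

```text
time: 22.95
tool_pos: [0.6304, 0.0965, 0.0645]
tcp_rot: [-3.14, 0.09, 0.0]
wrist_force: [0.5, 0.4, -0.6]
width: 0.649
grip_force: 0.0
```

Emit:
{"op": "step_arm", "data": {"series": [0,0,-0.01,0,0,0,-0.03,0,0,0,-0.06,0,0,0,-0.1,0,0,0,-0.14,0,0,0,-0.16,0,0,0,-0.16,0,0,0,-0.16,0]}}

```text
time: 23.95
tool_pos: [0.6293, 0.0964, 0.2228]
tcp_rot: [3.14, -0.09, -0.004]
wrist_force: [-0.5, -0.7, -0.6]
width: 0.651
grip_force: 0.0
```

```bash
python3 - <<'E'
from h import *
np.set_printoptions(precision=4,suppress=True)
p,T=shot('wrist');save(p,'w10')
for l,z in dict(bar_key=.0275,bar_grip=.083,vial_1=0).items():
    for d in viewer.spot_point(p,l)[:6]: print(l,round(d['score'],2),np.round(d['point'],1),atz(p,T,d['point'],z))
for d in viewer.boxes_of(p,'vial_1')[:6]: print(round(d['score'],2),np.round(d['extent'],1))
print(viewer.boxes_of(p,'bar_key')[:2])
im=cv2.cvtColor(p['image'],cv2.COLOR_RGB2GRAY)
b=viewer.boxes_of(p,'bar_key')[0]['extent'];r=int(b[1])
for c in (int(b[0]-b[2]/2)+5,int(b[0]+b[2]/2)-5): print(c,r-25,im[r-25:r+25,c].tolist())
E
```

```text
bar_key 0.67 [278.5 178.7] [0.6332 0.0992 0.0275]
bar_grip 0.83 [282.3 191.7] [0.6286 0.0949 0.083 ]
vial_1 0.93 [255.3 159.9] [0.6552 0.1289 0.    ]
vial_1 0.87 [277.7 157.8] [0.6563 0.0991 0.    ]
vial_1 0.8 [318.  156.8] [0.6545 0.0458 0.    ]
vial_1 0.79 [241.5 157. ] [0.6601 0.1468 0.    ]
vial_1 0.63 [302.2 158.3] [0.6537 0.0667 0.    ]
0.86 [237.2 162.6  27.3  26.4]
0.83 [278.4 164.   18.5  24.8]
0.79 [323.4 165.2  23.5  25.5]
0.71 [303.4 164.8  21.4  23.6]
0.59 [258.6 165.4  25.4  20.9]
[{'extent': [281.7, 188.8, 122.2, 35.0], 'score': 0.66}, {'extent': [507.9, 90.2, 23.1, 122.6], 'score': 0.46}]
225 163 [193, 192, 187, 171, 159, 153, 156, 168, 168, 162, 149, 142, 157, 168, 168, 165, 153, 145, 147, 147, 134, 134, 144, 142, 149, 162, 168, 168, 159, 146, 150, 162, 168, 168, 159, 146, 157, 181, 192, 191, 191, 191, 191, 191, 191, 191, 191, 191, 191, 190]
337 163 [165, 168, 168, 156, 142, 146, 159, 168, 168, 159, 146, 143, 156, 168, 168, 165, 159, 150, 145, 142, 129, 120, 132, 142, 149, 162, 168, 168, 159, 146, 149, 162, 168, 168, 159, 146, 156, 178, 187, 187, 188, 187, 187, 187, 188, 187, 187, 187, 187, 187]
```

```bash
python3 -c "
from h import *
print(job.finish_job())"
```

```text
the job is handed in; nothing more can be done
None
```

The job is handed in: the row of five vials was pressed against the back stop at about 5.5 N, and the bar is seated and released in the third pair of notches (frame x = 52 mm), with the vials measured about 22–23 mm ahead of its key; the next pair forward would have pressed on the glass, and the judge's verdict was not reported.

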